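# Bring the heater over the foil and lock it with the pull knob

## Task

The foil is clamped over the model and is ready to be heated. Pull the black lock knob of the thermoforming unit straight out until it stays out in its detent, slide the heater along the rail until it stands squarely over the foil ring, and push the knob fully home so that its pin locks the heater there. Leave the powder jar, the dropper bottle and the spare model where they stand.

Things in the scene. Friction and masses are not known exactly. Their poses are not given: they have to be found in the camera images.
- thermoformer: Fixed white unit, base 130 (own x) by 290 (own y) by 40 mm high; origin: centre of its underside. Along its front (own -x) runs a flat aluminium rail (top 76 mm high). Own +y goes from the parking place (dish at own x 4, y -65 mm) to the foil ring (x 4, y +65); it points mostly away from the robot, the front mostly to the robot's left.
- heater_carriage (a joint): Position (m) of the heater carriage along own +y of the unit: 0 parked, 0.130 with the heater centred over the foil and the pin in line with the second slot. End stops at -0.004 and 0.150, so it can go too far. Slides with about 3 N, stays where left; locked while the pin is in a slot.
- lock_knob (a joint): How far the knob is pulled out along own -x (m): 0 home, pin in the slot; 0.018 out at its stop, held there by a spring detent with its crest at about 0.011 (let go well beyond it, the knob snaps out; short of it, in). Out takes about 7 N, in about 5 N. The pin leaves the slot at 0.008; beside a slot the knob stops there, sprung against the rail, and drops in once the carriage is slid in line.
- knob_head (a point): Centre of the black mushroom head, diameter 44, 16 mm thick (8 mm to each side along its axis, the unit's own x), 55 mm above the table; moves with knob and carriage. Behind it (own +x): a steel stem of diameter 10 mm, 32 mm of it free when home, 50 when out, then a steel barrel 14 mm long on the saddle. Home and parked it is at own x -146, y -65 mm.
- heater_mid (a point): Centre of the underside of the round white heater hood (diameter 100, from 79 to 115 mm high); moves with the carriage. An arm joins it to the carriage's grey saddle on the rail: 60 mm long along own y, front face at own x -92 mm, from 36 to 87 mm high.
- foil_mid (a point): Centre of the foil in its steel clamp ring (diameter 108 mm, top at 74 mm height), height 71 mm.
- powder_jar: White jar with lid, diameter 66, height 64 mm, standing loose. Origin: centre of its underside.
- dropper_bottle: Small dropper bottle, diameter 35, height 100 mm, standing loose. Origin: centre of its underside.
- slot_mid (a point): Mouth of the second index slot, in the rail's front face beside the foil ring (own x -80, y +65 mm, 55 mm high), 14 mm wide. The knob's round-nosed 9 mm pin has about 2.5 mm play either way in it and finds its way in from about 4 mm off.
- spare_model: Pale plaster jaw model, 59 by 76 mm, 35 mm high, lying loose beside the jar. Origin: centre of its underside.

How it is judged:
On the way:
1. the lock knob is pulled fully out into its detent (value of joint lock_knob above 0.0155 m), for 0.1 s.
At the end, for the whole second after the job is handed in: The heater stands still, centred over the foil ring to within 5 mm, and the lock knob is home to within 3 mm (horizontal distance between heater_mid and foil_mid below 0.005 m and value of joint lock_knob below 0.003 m and linear speed of heater_carriage below 0.01 m/s); the robot touches nothing.
It fails at once if the jar, the dropper bottle or the spare model is moved more than 20 mm or tipped (distance of any of powder_jar, dropper_bottle, spare_model from where it was at the start of the episode above 0.02 m or angle between any of powder_jar, dropper_bottle, spare_model's own z axis and vertical above 0.3 rad).
It also fails if it takes over 48 s, if anything falls off the work surface, if the arm or the gripper's body presses on something with over 40 N, if the wrist force passes 120 N, or if a joint passes its speed limit or range.

## Robot

A 7-joint arm with a two-finger parallel gripper is mounted at the origin on a cart in front of the work surface, level with it; the furniture and walls round the work are solid. World frame = base frame: x ahead of the robot, y to its left, z up, the work surface at z = 0. Lengths are in m, angles in rad, forces in N, time in s.
With the tool pointing down it reaches from about 0.4 to 0.85 m from the base axis. Payload 10.4 kg.
Tool frame: the origin (TCP) lies between the finger pads; the fingertips stand 14 mm ahead of it and the grasp point (between the pads) lies 5 mm behind it (r.finger_overhang is the z of the fingertips in the tool frame, in m); z points along the fingers, y is the line along which they close (so a half turn about z gives the same grasp; the last joint's range is limited). The gripper opens to 87 mm and grips with 3 to 60 N. Pads are 19 mm wide; open, the fingers measure 117 mm over their backs; the gripper's body (75 mm by 190 mm) begins 51 mm behind the grasp point.
Start: joints at [-1.292, 0.332, -0.065, 1.46, 0.022, 1.35, -0.088], TCP at [0.186, 0.597, 0.2] pointing down, gripper open.
Joint ranges: [-2.6, 2.6], [-0.5, 2.12], [-1.47, 1.34], [0.16, 2.42], [-1.27, 4.41], [0.06, 2.06], [-2.6, 2.6]. Speed limits (rad/s): [2.22, 2.22, 2.79, 2.79, 3.14, 3.14, 3.14].

## Interface

Orientations are given as a unit quaternion [x, y, z, w].
In Python, from bench import r, optics gives the robot as it stands.
- The arm moves only by the shell command python3 -m pendant 'ROWS' [FORCE]. ROWS is JSON, a list of rows, each a list of 7 numbers: the closure, from -1 (fully open) to 1 (shut), then the shift along the tool's x, y, z scaled (see below), then the turn, a rotation vector about the tool's x, y, z scaled (see below). In form: [[grip, x, y, z, rx, ry, rz], ...]. A call has 1 to 8 rows; each row is the pose to reach, as a shift and turn from the pose commanded when the call began, along the tool's axes at that moment; what a row does not reach only later rows make up. The controller multiplies each number of a shift by 0.3 m and each number of a turn by 120 degrees. A row lasts 1/8 s, in which the tool goes at most 62.5 mm and 10.7 degrees, less where a joint would pass 70% of its speed; a pose out of reach is approached as far as the arm can. A call with a number of a shift or a turn outside -1 to 1 is refused whole. A call with a gripper value outside its range is refused whole. The fingers move at their own pace and stop on an object; FORCE is the grip in N (left out, the last holds). Time passes only in rows, so rows that repeat a pose let the fingers close. It gives the time, the measured TCP pose, the force, the opening and the grip force at its end, in the units of the state.
- r.read_state(): the state, without advancing time (a new reading comes with each control period).
- optics.camera(name): name is "side" or "top" or "wrist"; returns a dict with "pixels" (420x560x3 uint8, red, green, blue), "vfov" (degrees; the focal length in pixels is half the picture's height over the tangent of half this angle, whatever the lens; pixels are square), "cx", "cy" (the principal point, pixels), "D" ([k1, k2, p1, p2, k3] as OpenCV has them; the pictures are not rectified), "rvec" (rotation vector, rad) and "tvec" (3), from world to camera coordinates, as OpenCV has them. Camera axes: x right, y down, z forward; pixel columns grow to the right and rows downward; lengths in m; the calibration is good to about 2 mm. A picture is of the moment at which its call begins. There is no depth.
- r.close_job(): hands the job in; it is judged then, once.
The state is a dict: "time": time; "joint_positions": joint angles; "joint_vel": joint speeds; "joint_torque": joint torques, N m; "ee_pos": TCP position; "eef_rot": TCP orientation; "ft_force": force on the tool from outside, world axes, zero at the start; "torque": the same for the moment, N m; "width": finger opening in m; "grip_force": force on a finger pad.
Only numpy, scipy, OpenCV 4.12 (cv2) and the standard library are available. Lean on these libraries where they do the work, as an engineer would, in place of code of your own. Each camera call takes 0.05 s, during which the arm holds its last target. There are 200 camera calls.

## Working session

There is one attempt and no reset: what is moved stays moved. The work goes in short steps, Python scripts to look and compute and a shell command to move; the robot and the scene stay as the last step left them, time stands still between calls to the robot, and variables do not carry over. Pictures are saved under pics/ and viewed, at most 10 in all, crops included, and the job is handed in when it is done.

```bash
ls; mkdir -p pics; python3 - <<'E'
from bench import r, optics
import cv2,numpy as np
for n in ("top","side"):
    c=optics.camera(n); cv2.imwrite(f"pics/{n}0.png",c["pixels"][:,:,::-1]); print(n,c["vfov"],c["cx"],c["cy"],c["D"],c["rvec"],c["tvec"])
s=r.read_state(); print(s["time"],s["ee_pos"],s["eef_rot"],s["width"],r.finger_overhang)
E
```

```text
pics
top 47.35099511337439 276.05095467845706 208.2008115469378 [-0.0908717  0.         0.         0.         0.       ] [ 2.18461193 -2.20992355  0.04805371] [-0.00219778  0.5238286   1.09508782]
side 42.94540009192904 279.82453391025723 215.38363812242284 [0.05210557 0.         0.         0.         0.        ] [ 1.94550957 -0.52703505  0.34399258] [-0.47936442  0.18135451  1.14792745]
0.1 [0.18561494 0.59641444 0.19972696] [ 1.50267259e-01  9.88645205e-01 -6.33316153e-04 -9.18330376e-05] 0.08723688298065271 0.014
```

View pics/top0.png

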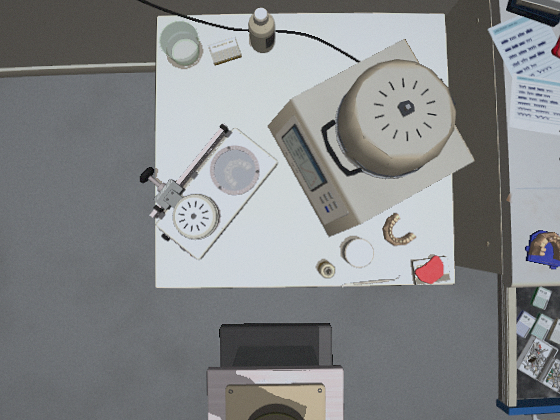

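View pics/side0.png

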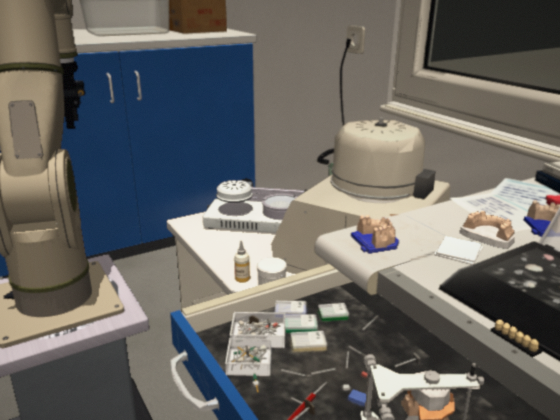

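The top view shows the unit with the hood at about (195,215), foil ring at (235,168) and black knob at (147,175); the bottle (326,268) and jar (357,251) are far off. I'll zoom in to get precise pixels.

```bash
cat > h.py <<'E'
from bench import r, optics
import cv2,numpy as np
from scipy.spatial.transform import Rotation as R
def K(c):
    f=c["pixels"].shape[0]/2/np.tan(np.radians(c["vfov"]/2)); return np.array([[f,0,c["cx"]],[0,f,c["cy"]],[0,0,1.]])
def ray(c,uv,z):
    p=cv2.undistortPoints(np.array([[uv]],float),K(c),np.array(c["D"]))[0,0]
    M=cv2.Rodrigues(np.array(c["rvec"]))[0]; o=-M.T@np.array(c["tvec"]); d=M.T@np.array([p[0],p[1],1])
    return o+d*(z-o[2])/d[2]
def proj(c,P):
    return cv2.projectPoints(np.array(P,float).reshape(-1,3),np.array(c["rvec"]),np.array(c["tvec"]),K(c),np.array(c["D"]))[0][:,0]
E
python3 - <<'E'
from h import *
c=optics.camera("top"); im=c["pixels"][:,:,::-1].copy()
cr=cv2.resize(im[115:265,130:290],None,fx=4,fy=4,interpolation=cv2.INTER_CUBIC); cv2.imwrite("pics/z1.png",cr)
for n,uv,z in (("hood",(195,215),.115),("foil",(235,168),.074),("knob",(147,175),.055)): print(n,ray(c,uv,z))
E
```

```text
hood [0.50672251 0.16203682 0.115     ]
foil [0.61023922 0.08068858 0.074     ]
knob [0.59979644 0.28067293 0.055     ]
```

View pics/z1.png

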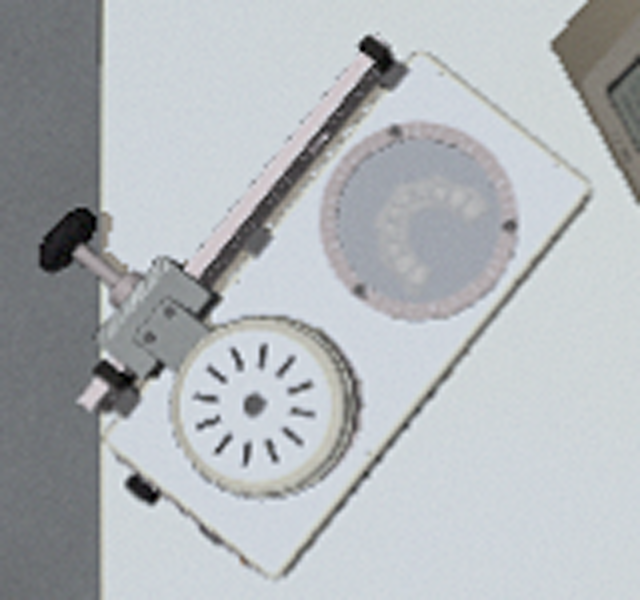

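The crop shows base corners at (420,52), (590,190), (275,578), (103,435), the ring centre at (419,222), the hood hub at (255,403) and the knob head at (68,239); I'll fit the unit's pose from these.

```bash
cat >> h.py <<'E'
def fit(c,rows):
    # rows: (u,v,z,ownx,owny); rigid 2D fit
    W=np.array([ray(c,(u,v),z)[:2] for u,v,z,_,_ in rows]); O=np.array([q[3:] for q in rows])
    wc=W.mean(0); oc=O.mean(0); a=(O-oc)@[1,1j]; b=(W-wc)@[1,1j]; th=np.angle(np.sum(np.conj(a)*b))
    M=np.array([[np.cos(th),-np.sin(th)],[np.sin(th),np.cos(th)]]); t=wc-M@oc
    return M,t,th,(W-(O@M.T+t))*1000
E
python3 - <<'E'
from h import *
c=optics.camera("top")
p=lambda x,y:(130+(x+.5)/4-.5,115+(y+.5)/4-.5)
rows=[(*p(420,52),.04,-.065,.145),(*p(590,190),.04,.065,.145),(*p(275,578),.04,.065,-.145),(*p(103,435),.04,-.065,-.145),(*p(419,222),.074,.004,.065)]
M,t,th,res=fit(c,rows); print(th,np.degrees(th),t); print(res.round(1))
print("hood",(M.T@(ray(c,p(255,403),.116)[:2]-t)).round(4),"knob",(M.T@(ray(c,p(68,239),.055)[:2]-t)).round(4))
for n,o in (("knob",(-.146,-.065)),("knobout",(-.164,-.065)),("knob end",(-.146,.065)),("stem",(-.122,-.065))): print(n,M@o+t)
s=r.read_state(); Rt=R.from_quat(s["eef_rot"]).as_matrix(); print(Rt.round(3)); print(M)
E
```

```text
-2.2660465779456263 -129.8349050963473 [0.55870149 0.12641069]
[[-4.3  0.5]
 [-1.5  4.5]
 [ 4.1 -1.5]
 [ 2.3 -3.9]
 [-0.5  0.4]]
hood [ 0.0039 -0.0654] knob [-0.1464 -0.0667]
knob [0.60231275 0.28016067]
knobout [0.61384315 0.29398275]
knob end [0.70213889 0.19688558]
stem [0.58693889 0.26173123]
[[-0.955  0.297 -0.   ]
 [ 0.297  0.955 -0.001]
 [-0.    -0.001 -1.   ]]
[[-0.64057763  0.76789342]
 [-0.76789342 -0.64057763]]
```

```bash
cat >> h.py <<'E'
TH=np.radians(-129.83); T0=np.array([.5587,.1264])
MU=np.array([[np.cos(TH),-np.sin(TH)],[np.sin(TH),np.cos(TH)]])
def own(x,y,z): return np.array([*(MU@[x,y]+T0),z])
def towards(P,Pfrom=None):
    s=r.read_state(); Rt=R.from_quat(s["eef_rot"]); y=np.array([*(-MU[:,1]),0]); z=np.array([0,0,-1.]); x=np.cross(y,z)
    T=R.from_matrix(np.c_[x,y,z]); d=Rt.inv().apply(P-s["ee_pos"])/.3; a=np.degrees((Rt.inv()*T).as_rotvec())/120
    print("t",s["time"],"shift",d.round(4),"turn",a.round(4),"F",np.round(s["ft_force"],1),"w",round(s["width"],4))
    print(" own now",(MU.T@(s["ee_pos"][:2]-T0)).round(4),s["ee_pos"][2].round(4))
E
python3 -c "
from h import *
towards(own(-.146,-.065,.17))"
```

```text
t 0.2 shift [-1.6393 -0.5941  0.1005] turn [-4.000e-04 -2.000e-04 -5.622e-01] F [1.  0.4 0.1] w 0.087
 own now [-0.1221 -0.5876] 0.2
```

```bash
python3 -m pendant '[[-1,-0.8,-0.29,0,0,0,-0.5622],[-1,-0.8,-0.29,0,0,0,-0.5622],[-1,-0.8,-0.29,0,0,0,-0.5622],[-1,-0.8,-0.29,0,0,0,-0.5622],[-1,-0.8,-0.29,0,0,0,-0.5622],[-1,-0.8,-0.29,0,0,0,-0.5622],[-1,-0.8,-0.29,0,0,0,-0.5622],[-1,-0.8,-0.29,0,0,0,-0.5622]]'; python3 -c "
from h import *
towards(own(-.146,-.065,.17))"
```

```text
time: 1.2
ee_pos: [0.3891, 0.4422, 0.2003]
eef_rot: [-0.424, 0.906, -0.0, -0.0]
ft_force: [-0.4, 0.2, -0.1]
width: 0.0871
grip_force: 0.0
t 1.2 shift [-0.0413 -0.8918  0.1008] turn [ 0.0001 -0.0001 -0.0004] F [-0.4  0.2 -0.1] w 0.0871
 own now [-0.1339 -0.3325] 0.2003
```

```bash
python3 -m pendant '[[-1,-0.041,-0.892,0.1,0,0,0],[-1,-0.041,-0.892,0.1,0,0,0],[-1,-0.041,-0.892,0.1,0,0,0],[-1,-0.041,-0.892,0.1,0,0,0],[-1,-0.041,-0.892,0.1,0,0,0],[-1,-0.041,-0.892,0.1,0,0,0],[-1,-0.041,-0.892,0.1,0,0,0]]'; python3 -c "
from h import *
towards(own(-.146,-.065,.05))
c=optics.camera('wrist'); cv2.imwrite('pics/w1.png',c['pixels'][:,:,::-1])
print(proj(c,[own(-.146,-.065,.055),own(-.146,-.043,.055),own(-.146,-.087,.055),own(-.138,-.065,.055),own(-.154,-.065,.055)]).round(1))"
```

```text
time: 2.08
ee_pos: [0.6009, 0.2828, 0.1707]
eef_rot: [-0.425, 0.905, 0.001, 0.0]
ft_force: [0.4, 0.4, -0.3]
width: 0.087
grip_force: 0.0
t 2.075 shift [ 0.0041 -0.0096  0.4023] turn [0.0006 0.0003 0.001 ] F [ 0.4  0.4 -0.3] w 0.087
 own now [-0.1471 -0.0677] 0.1707
[[277.8 201.4]
 [255.5 201.4]
 [300.1 201.5]
 [277.8 193.5]
 [277.8 209.2]]
```

View pics/w1.png

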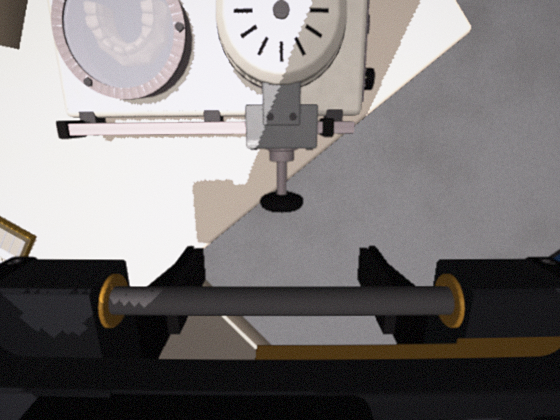

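The wrist view shows the knob head at (281,202), spanning columns 260–303, which puts it at own y of about -0.068; the fingers line up with it and the way down is clear. Going down and closing.

```bash
python3 -m pendant '[[-1,0.004,0,0.2,0,0,0],[-1,0.004,0,0.4,0,0,0],[-1,0.004,0,0.4,0,0,0],[1,0.004,0,0.4,0,0,0],[1,0.004,0,0.4,0,0,0],[1,0.004,0,0.4,0,0,0],[1,0.004,0,0.4,0,0,0],[1,0.004,0,0.4,0,0,0]]' 30; python3 -c "
from h import *
towards(own(-.164,-.0677,.05))"
```

```text
time: 3.12
ee_pos: [0.6018, 0.2795, 0.0507]
eef_rot: [-0.424, 0.906, 0.0, 0.0]
ft_force: [1.1, -0.1, -0.3]
width: 0.0448
grip_force: 0.0
t 3.125 shift [-0.0628  0.0089  0.0024] turn [-0.      0.0001  0.    ] F [ 1.1 -0.1 -0.3] w 0.0448
 own now [-0.1452 -0.065 ] 0.0507
```

```bash
python3 -m pendant '[[1,0,0,0,0,0,0],[1,0,0,0,0,0,0]]' 40; python3 -m pendant '[[1,-0.015,0,0,0,0,0],[1,-0.03,0,0,0,0,0],[1,-0.045,0,0,0,0,0],[1,-0.06,0,0,0,0,0],[1,-0.065,0,0,0,0,0],[1,-0.065,0,0,0,0,0]]'; python3 -c "
from h import *
towards(own(-.164,.065,.05))
c=optics.camera('top'); cv2.imwrite('pics/z2.png',cv2.resize(c['pixels'][115:265,130:290,::-1],None,fx=4,fy=4,interpolation=cv2.INTER_CUBIC))"
```

```text
time: 3.38
ee_pos: [0.6012, 0.28, 0.0504]
eef_rot: [-0.424, 0.906, 0.0, -0.0]
ft_force: [-1.7, 1.1, 1.2]
width: 0.0249
grip_force: 1.2
time: 4.12
ee_pos: [0.6163, 0.2944, 0.0537]
eef_rot: [-0.424, 0.906, -0.0, 0.002]
ft_force: [-2.8, -3.6, 17.9]
width: 0.0003
grip_force: 10.7
t 4.125 shift [ 0.0063 -0.4279  0.0135] turn [-0.0012  0.0018 -0.0004] F [-2.8 -3.6 17.9] w 0.0003
 own now [-0.166  -0.0634] 0.0537
```

```bash
python3 -c "
from h import *
c=optics.camera('wrist'); cv2.imwrite('pics/w2.png',c['pixels'][:,:,::-1])"
```

```text
(no output)
```

View pics/w2.png

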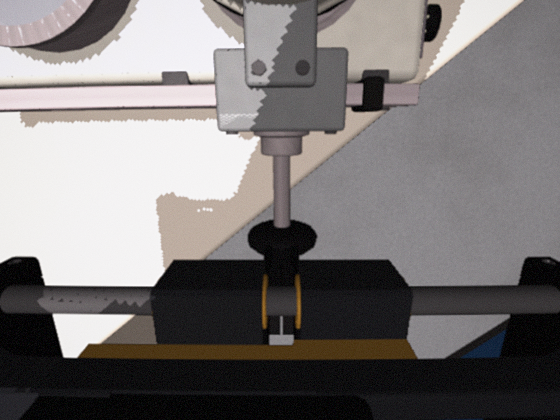

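The wrist view shows the fingers shut, tips at about (281,245), right at the front of the head (248–316, 220–256). They did not hold the rim, so I'll work out the knob's actual extension.

```bash
python3 -c "
from h import *
c=optics.camera('wrist'); s=r.read_state()
for x in (-.106,-.120,-.138,-.146,-.154,-.156,-.164,-.172): print(x,proj(c,[own(x,-.065,.055),own(x,-.065,.077)]).round(1).tolist())
T=R.from_quat(s['eef_rot']); print('tip',proj(c,[s['ee_pos']+T.apply([x,0,.014]) for x in(-.0095,0,.0095)]).round(1).tolist())
g=c['pixels'].astype(int).max(2); print(g[150:265:3,281].tolist()); print(g[150:265:3,255].tolist())
c=optics.camera('top'); print('top',proj(c,[own(x,-.065,.055) for x in(-.146,-.164)]).round(1).tolist())
towards(own(-.146,-.065,.05))
print(np.round(r.read_state()['ft_force'],1),s['grip_force'])"
```

```text
-0.106 [[283.4, 154.3], [283.6, 159.2]]
-0.12 [[283.4, 178.3], [283.6, 186.1]]
-0.138 [[283.3, 207.6], [283.5, 218.9]]
-0.146 [[283.3, 220.1], [283.5, 232.8]]
-0.154 [[283.2, 232.4], [283.4, 246.3]]
-0.156 [[283.2, 235.4], [283.4, 249.6]]
-0.164 [[283.2, 247.2], [283.4, 262.7]]
-0.172 [[283.2, 258.8], [283.4, 275.4]]
tip [[280.7, 254.1], [280.7, 241.3], [280.7, 228.1]]
[139, 124, 112, 123, 129, 122, 127, 127, 122, 123, 121, 125, 133, 128, 128, 122, 126, 127, 124, 123, 121, 126, 126, 124, 126, 125, 37, 14, 14, 18, 17, 13, 22, 16, 17, 10, 8, 15, 21]
[200, 186, 188, 186, 186, 190, 190, 189, 188, 185, 192, 194, 190, 190, 190, 190, 189, 191, 192, 188, 187, 170, 142, 128, 132, 41, 0, 0, 15, 14, 15, 13, 16, 32, 133, 140, 136, 7, 9]
top [[147.2, 173.9], [141.2, 168.9]]
t 4.325 shift [0.0671 0.0053 0.012 ] turn [-0.0012  0.0019 -0.0003] F [-2.7 -3.3 17.4] w 0.0009
 own now [-0.1661 -0.0634] 0.0537
[-2.7 -3.3 17.4] 10.535316802871648
```

View pics/z2.png

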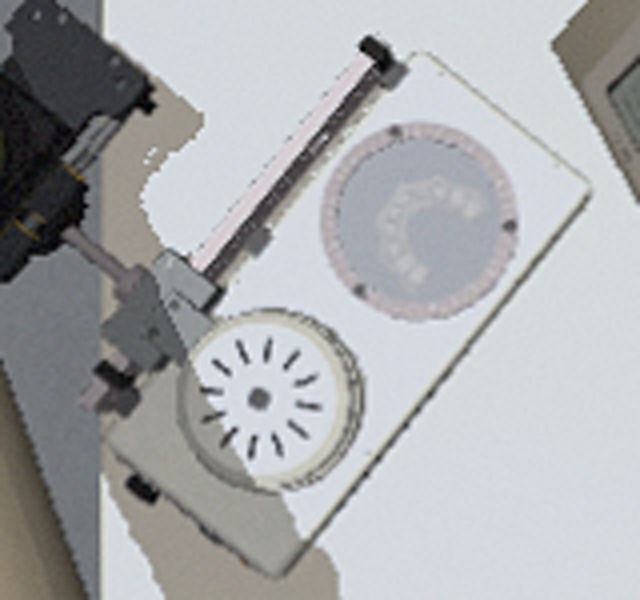

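The top view shows the carriage has shifted about 2 mm (hub now at (259,398)) and the gripper hides the knob. I'll brighten the wrist crop to see how the fingers stand against the head.

```bash
python3 -c "
import cv2,numpy as np
a=cv2.imread('pics/w2.png')[190:350,180:380].astype(float)/255
cv2.imwrite('pics/w2b.png',cv2.resize((a**.4*255).astype('uint8'),None,fx=3.5,fy=3.5,interpolation=cv2.INTER_CUBIC))"
```

```text
(no output)
```

View pics/w2b.png

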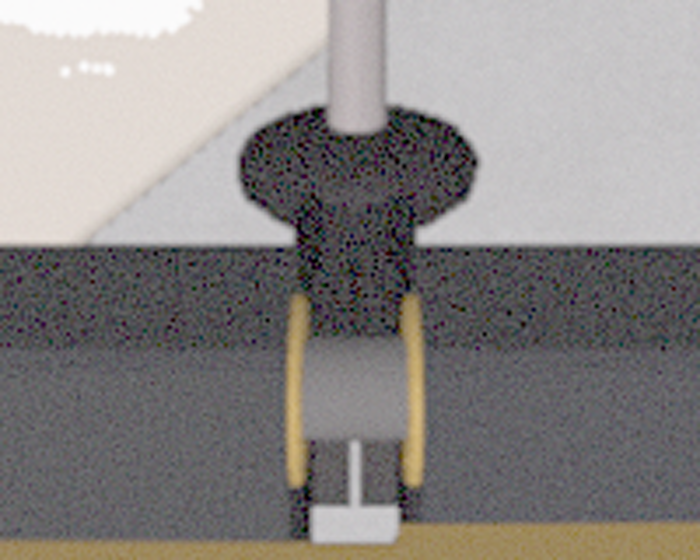

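The crop shows the stem entering the head at about row 227, so the knob is 10 mm or more out, with the fingers slipped off its front. I'll open, lift and measure again, then pull from behind the head by straddling the stem.

```bash
python3 -m pendant '[[-0.5,0,0,0,0,0,0],[-1,0,0,0,0,0,0],[-1,0,0,0,0,0,0],[-1,0,0,0,0,0,0],[-1,0,0,0,0,0,0],[-1,0,0,-0.2,0,0,0],[-1,0,0,-0.4,0,0,0],[-1,0,0,-0.4,0,0,0]]'; python3 -c "
from h import *
towards(own(-.125,-.0634,.05))
c=optics.camera('wrist'); 
for x in (-.106,-.138,-.146,-.150,-.156,-.164): print(x,proj(c,[own(x,-.0634,.055),own(x,-.0634,.06),own(x,-.0634,.077)]).round(1).tolist())
print(proj(c,[own(-.08,.065,.055)]))
a=c['pixels'][:,:,::-1]; cv2.imwrite('pics/w3.png',(np.vstack([a])/255.)**.5*255)"
```

```text
time: 5.32
ee_pos: [0.6167, 0.2957, 0.1764]
eef_rot: [-0.424, 0.906, 0.0, 0.005]
ft_force: [-0.4, 0.1, -0.4]
width: 0.0722
grip_force: 0.0
t 5.325 shift [ 1.442e-01 -4.000e-04  4.200e-01] turn [-0.0016  0.0041 -0.    ] F [-0.4  0.1 -0.4] w 0.0722
 own now [-0.1672 -0.0639] 0.1764
-0.106 [[280.6, 137.9], [280.6, 138.3], [280.5, 139.6]]
-0.138 [[280.6, 171.4], [280.6, 172.2], [280.5, 175.5]]
-0.146 [[280.6, 179.4], [280.6, 180.4], [280.5, 184.1]]
-0.15 [[280.6, 183.4], [280.6, 184.5], [280.5, 188.3]]
-0.156 [[280.6, 189.3], [280.6, 190.5], [280.5, 194.7]]
-0.164 [[280.6, 197.1], [280.6, 198.4], [280.5, 203.0]]
[[143.00414463 109.80596438]][ WARN:0@0.782] global loadsave.cpp:1063 imwrite_ Unsupported depth image for selected encoder is fallbacked to CV_8U.
```

View pics/w3.png

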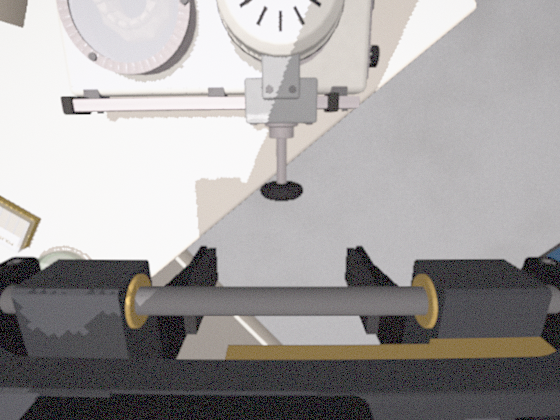

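Head now at rows 180–201, column 282: about 0.011 out at own y of about -0.065. Moving over the stem, settling first.

```bash
python3 -m pendant '[[-1,0.135,0,0,0,0,0],[-1,0.135,0,0,0,0,0],[-1,0.135,0,0,0,0,0]]'; python3 -c "
from h import *
towards(own(-.124,-.0645,.05))
c=optics.camera('wrist');a=c['pixels'].astype(int)
for x in (-.106,-.138,-.146,-.150,-.156,-.164): print(x,proj(c,[own(x,-.0645,.055),own(x,-.0645,.06),own(x,-.0645,.077)]).round(1).tolist())
m=(a.max(2)<50).astype('uint8'); n,l,st,ce=cv2.connectedComponentsWithStats(m)
print([(st[i].tolist(),ce[i].round(1).tolist()) for i in range(1,n) if st[i,4]>60])"
```

```text
time: 5.75
ee_pos: [0.5878, 0.2636, 0.1694]
eef_rot: [-0.424, 0.906, 0.0, -0.001]
ft_force: [0.1, 0.3, 0.2]
width: 0.0867
grip_force: 0.0
t 5.75 shift [-3.000e-04 -3.700e-03  3.981e-01] turn [ 0.0004 -0.0005  0.0001] F [0.1 0.3 0.2] w 0.0867
 own now [-0.124  -0.0655] 0.1694
-0.106 [[279.6, 185.1], [279.6, 186.1], [279.5, 190.0]]
-0.138 [[279.6, 216.6], [279.6, 218.1], [279.5, 223.7]]
-0.146 [[279.6, 224.2], [279.6, 225.8], [279.5, 231.8]]
-0.15 [[279.6, 228.0], [279.6, 229.6], [279.5, 235.8]]
-0.156 [[279.6, 233.6], [279.6, 235.3], [279.5, 241.7]]
-0.164 [[279.6, 240.9], [279.6, 242.8], [279.5, 249.5]]
[([365, 93, 10, 21, 154], [369.8, 103.0]), ([321, 140, 15, 24, 212], [328.9, 152.3]), ([64, 146, 27, 19, 211], [72.4, 154.7]), ([259, 224, 42, 23, 711], [279.2, 235.3]), ([0, 246, 560, 174, 62972], [271.9, 350.0])]
```

```bash
python3 -m pendant '[[-1,0,-0.003,0.2,0,0,0],[-1,0,-0.003,0.4,0,0,0],[-1,0,-0.003,0.4,0,0,0]]' 10;  python3 -m pendant '[[1,0,0,0,0,0,0],[1,0,0,0,0,0,0],[1,0,0,0,0,0,0],[1,0,0,0,0,0,0],[1,0,0,0,0,0,0],[1,0,0,0,0,0,0],[1,0,0,0,0,0,0],[1,0,0,0,0,0,0]]' 10; python3 -m pendant '[[1,0,0,0,0,0,0],[1,0,0,0,0,0,0]]'; python3 -c "
from h import *
towards(own(-.124,-.0645,.05))"
```

```text
time: 6.18
ee_pos: [0.5856, 0.2619, 0.0454]
eef_rot: [-0.424, 0.905, -0.0, -0.005]
ft_force: [-0.4, 0.6, 0.4]
width: 0.087
grip_force: 0.0
time: 7.18
ee_pos: [0.5889, 0.2628, 0.0504]
eef_rot: [-0.424, 0.906, 0.0, -0.0]
ft_force: [-0.4, -0.6, -0.2]
width: 0.0151
grip_force: 0.0
time: 7.42
ee_pos: [0.5889, 0.2628, 0.0504]
eef_rot: [-0.424, 0.906, 0.0, -0.0]
ft_force: [0.0, 0.5, 0.1]
width: 0.0017
grip_force: 0.0
t 7.425 shift [0.0003 0.001  0.0013] turn [ 0. -0.  0.] F [0.  0.5 0.1] w 0.0017
 own now [-0.1241 -0.0642] 0.0504
```

```bash
python3 -c "
from h import *
c=optics.camera('wrist'); s=r.read_state(); T=R.from_quat(s['eef_rot'])
print('tips',proj(c,[s['ee_pos']+T.apply([x,0,z]) for x in(-.0095,0,.0095) for z in (.014,-.005)]).round(1).tolist())
a=(c['pixels'][90:350,150:410,::-1]/255.)**.45*255
d=optics.camera('side'); b=(d['pixels'][150:280,170:320,::-1]/255.)**.7*255
print('side tip',proj(d,[s['ee_pos']+T.apply([0,0,.014]),own(-.146,-.065,.055)]).round(1).tolist())
a=cv2.resize(a,None,fx=1.5,fy=1.5,interpolation=cv2.INTER_CUBIC); b=cv2.resize(b,(400,390),interpolation=cv2.INTER_CUBIC)
cv2.imwrite('pics/w4.png',np.hstack([a[:390],b]).clip(0,255).astype('uint8'))"
```

```text
tips [[280.6, 254.1], [280.6, 266.6], [280.6, 241.2], [280.6, 252.7], [280.6, 228.0], [280.6, 238.4]]
side tip [[245.1, 192.7], [246.3, 184.3]]
```

View pics/w4.png

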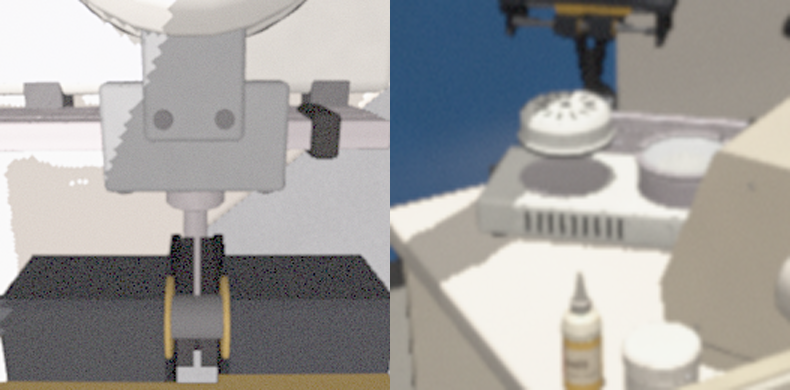

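The left half shows the stem running under the shut fingers at crop (197,235), with the tips nearer the camera than I expected. I'll check the real fingertip depth from the open-finger picture w1 (inner edges at columns 205 and 359, row 247).

```bash
python3 -c "
from h import *
c=optics.camera('wrist'); s=r.read_state(); T=R.from_quat(s['eef_rot'])
for z in (.03,.014,0,-.01,-.02,-.03,-.05):
  for x in (0,.0095): print(z,x,proj(c,[s['ee_pos']+T.apply([x,y,z]) for y in(-.0435,.0435)]).round(1).tolist())
M=cv2.Rodrigues(np.array(c['rvec']))[0]; print('cam in tool',T.inv().apply(-M.T@np.array(c['tvec'])-s['ee_pos']),T.inv().as_matrix()@M.T[:,2])
a=cv2.imread('pics/w1.png').astype(int).max(2)
for v in (240,246,250,256,262,270): 
  b=np.where(a[v,150:420]<45)[0]+150; print(v,b[:1],b[b<280][-1:],b[b>280][:1],b[-1:])
"
```

```text
0.03 0 [[221.0, 233.0], [340.4, 233.0]]
0.03 0.0095 [[220.2, 220.6], [341.2, 220.6]]
0.014 0 [[216.7, 241.2], [344.7, 241.2]]
0.014 0.0095 [[215.8, 228.0], [345.5, 228.0]]
0 0 [[212.4, 249.4], [349.0, 249.5]]
0 0.0095 [[211.4, 235.5], [349.9, 235.5]]
-0.01 0 [[209.0, 256.0], [352.4, 256.1]]
-0.01 0.0095 [[207.9, 241.4], [353.4, 241.5]]
-0.02 0 [[205.2, 263.3], [356.1, 263.3]]
-0.02 0.0095 [[204.0, 248.0], [357.3, 248.1]]
-0.03 0 [[201.0, 271.4], [360.3, 271.4]]
-0.03 0.0095 [[199.7, 255.4], [361.6, 255.5]]
-0.05 0 [[191.1, 290.5], [370.2, 290.6]]
-0.05 0.0095 [[189.4, 272.9], [371.9, 273.0]]
cam in tool [ 8.00536719e-02  4.24016853e-05 -1.84780942e-01] [-2.86136290e-01  7.46014850e-04  9.58188639e-01]
240 [] [] [] []
246 [370] [] [370] [374]
250 [185] [202] [360] [377]
256 [181] [203] [359] [382]
262 [176] [203] [359] [386]
270 [167] [204] [358] [395]
```

The picture edges put the real fingertips at tool z of about -0.020, not +0.014. The fingers are 34 mm higher than the reported TCP implies, which explains both missed grips. I'll correct for it: grasping at 55 mm height needs a reported TCP z of 0.016.

```bash
python3 -m pendant '[[-1,0,0,-0.02,0,0,0],[-1,0,0,-0.02,0,0,0],[-1,0,0,-0.02,0,0,0],[-1,0,0,-0.02,0,0,0],[-1,0,0,-0.02,0,0,0],[-1,0,0,-0.02,0,0,0]]' 10;  python3 -m pendant '[[-1,0,0,0.035,0,0,0],[-1,0,0,0.07,0,0,0],[-1,0,0,0.105,0,0,0],[-1,0,0,0.135,0,0,0],[-1,0,0,0.135,0,0,0]]'; python3 -m pendant '[[1,0,0,0,0,0,0],[1,0,0,0,0,0,0],[1,0,0,0,0,0,0],[1,0,0,0,0,0,0],[1,0,0,0,0,0,0],[1,0,0,0,0,0,0],[1,0,0,0,0,0,0],[1,0,0,0,0,0,0]]' 10; python3 -c "
from h import *
towards(own(-.124,-.0645,.016))"
```

```text
time: 8.32
ee_pos: [0.5889, 0.2628, 0.0564]
eef_rot: [-0.424, 0.906, 0.0, -0.0]
ft_force: [-0.6, -0.6, -0.3]
width: 0.0522
grip_force: 0.0
time: 8.95
ee_pos: [0.5883, 0.2625, 0.0149]
eef_rot: [-0.424, 0.906, -0.0, -0.001]
ft_force: [0.2, -0.2, 0.2]
width: 0.0864
grip_force: 0.0
time: 9.95
ee_pos: [0.5889, 0.2628, 0.016]
eef_rot: [-0.424, 0.906, 0.0, 0.0]
ft_force: [-0.6, -0.8, 0.3]
width: 0.0151
grip_force: 0.0
t 9.95 shift [ 0.0004  0.0012 -0.0001] turn [0. 0. 0.] F [-0.6 -0.8  0.3] w 0.0151
 own now [-0.1241 -0.0642] 0.016
```

```bash
python3 -m pendant '[[1,0,0,0,0,0,0],[1,0,0,0,0,0,0]]'; python3 -m pendant '[[1,-0.02,0,0,0,0,0],[1,-0.04,0,0,0,0,0],[1,-0.055,0,0,0,0,0],[1,-0.07,0,0,0,0,0],[1,-0.08,0,0,0,0,0],[1,-0.08,0,0,0,0,0]]' ; python3 -c "
from h import *
towards(own(-.124,-.0645,.016))"
```

```text
time: 10.2
ee_pos: [0.589, 0.2628, 0.0159]
eef_rot: [-0.424, 0.906, -0.0, 0.0]
ft_force: [0.4, 0.3, 0.4]
width: 0.0094
grip_force: 10.0
time: 10.95
ee_pos: [0.6017, 0.2781, 0.014]
eef_rot: [-0.423, 0.906, -0.001, -0.004]
ft_force: [-9.8, -9.6, 0.7]
width: 0.0094
grip_force: 10.0
t 10.95 shift [ 0.0667  0.001  -0.006 ] turn [ 0.0009 -0.004  -0.0005] F [-9.8 -9.6  0.7] w 0.0094
 own now [-0.144  -0.0642] 0.014
```

```bash
python3 -m pendant '[[1,-0.01,0,0,0,0,0],[1,-0.01,0,0,0,0,0],[1,-0.01,0,0,0,0,0]]' ; python3 -m pendant '[[1,0.03,0,0,0,0,0],[1,0.03,0,0,0,0,0],[1,0.03,0,0,0,0,0]]' 5; python3 -c "
from h import *
towards(own(-.124,.0655,.016))
c=optics.camera('wrist');b=c['pixels'].astype(int).max(2)
for col in (258,264,298,304): print(col,[(i+170,int(v)) for i,v in enumerate(b[170:300:1,col]) if v<45][:1],[(i+170) for i,v in enumerate(b[170:300,col]) if v<45][-1:])
for x in (-.146,-.164): print(proj(c,[own(x,y,.055) for y in (-.0645+.016,-.0645-.016)]).round(1).tolist(),proj(c,[own(x-.008,-.0645,.055),own(x+.008,-.0645,.033)]).round(1).tolist())
cv2.imwrite('pics/w5.png',((c['pixels'][100:300,140:420,::-1]/255.)**.45*255).astype('uint8').repeat(2,0).repeat(2,1))"
```

```text
time: 11.32
ee_pos: [0.6029, 0.2793, 0.0139]
eef_rot: [-0.423, 0.906, -0.001, -0.005]
ft_force: [-13.2, -12.9, 3.7]
width: 0.0095
grip_force: 14.0
time: 11.7
ee_pos: [0.6006, 0.2766, 0.0158]
eef_rot: [-0.424, 0.906, -0.0, 0.0]
ft_force: [3.1, -1.4, -5.7]
width: 0.0096
grip_force: 5.0
t 11.7 shift [ 0.0605 -0.4316 -0.0007] turn [-0.0001 -0.     -0.    ] F [ 3.1 -1.4 -5.7] w 0.0096
 own now [-0.1422 -0.064 ] 0.0158
258 [(247, 1)] [294]
264 [(249, 17)] [294]
298 [(248, 23)] [294]
304 [(247, 11)] [291]
[[250.9, 286.3], [312.3, 286.3]] [[281.5, 299.8], [281.5, 254.7]]
[[251.8, 316.0], [311.2, 316.0]] [[281.5, 328.6], [281.5, 282.4]]
```

View pics/w5.png

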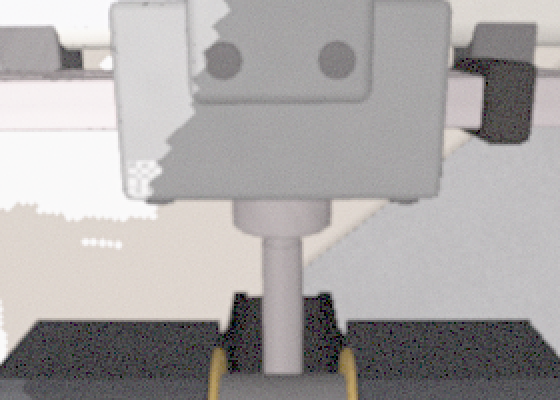

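Stem is centred between the closed fingers and the pull met the end stop (force rose to 18 N for about 1.5 mm), so the knob is out. Sliding now.

```bash
python3 -m pendant '[[1,0,-0.03,0,0,0,0],[1,0,-0.08,0,0,0,0],[1,0,-0.14,0,0,0,0],[1,0,-0.2,0,0,0,0],[1,0,-0.26,0,0,0,0],[1,0,-0.32,0,0,0,0],[1,0,-0.38,0,0,0,0],[1,0,-0.42,0,0,0,0]]' ; python3 -m pendant '[[1,0,-0.008,0,0,0,0],[1,0,-0.01,0,0,0,0],[1,0,-0.01,0,0,0,0]]'; python3 -c "
from h import *
towards(own(-.142,.065,.016))
c=optics.camera('top')
cv2.imwrite('pics/t6.png',cv2.resize(c['pixels'][115:265,130:290,::-1],None,fx=4,fy=4,interpolation=cv2.INTER_CUBIC))
print(proj(c,[own(.004,.065,.116)]))"
```

```text
time: 12.75
ee_pos: [0.6988, 0.1953, 0.0159]
eef_rot: [-0.424, 0.906, 0.0, 0.001]
ft_force: [0.3, 6.8, -4.5]
width: 0.0099
grip_force: 5.0
time: 13.12
ee_pos: [0.7007, 0.1932, 0.0162]
eef_rot: [-0.424, 0.906, -0.001, 0.001]
ft_force: [5.5, 2.3, -6.6]
width: 0.0098
grip_force: 5.0
t 13.125 shift [0.0009 0.0042 0.0005] turn [-0.0009  0.0005 -0.0002] F [ 5.5  2.3 -6.6] w 0.0098
 own now [-0.1423  0.0663] 0.0162
[[232.78559543 167.40039886]]
```

View pics/t6.png

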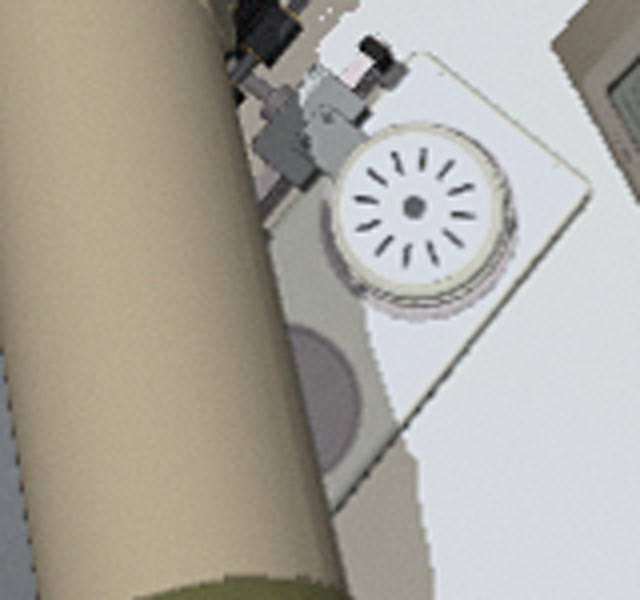

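The hub is now at crop (414,206), over the ring. That was my 11th view, one over the limit of 10, so from here on I use numbers only.

```bash
python3 -c "
from h import *
c=optics.camera('top'); p=lambda x,y:(130+(x+.5)/4-.5,115+(y+.5)/4-.5)
f=lambda q,z:(MU.T@(ray(c,q,z)[:2]-T0)*1000).round(1)
print('now',f(p(414,206),.116),'start',f(p(255,403),.116),'pulled',f(p(259,398),.116),'foil',f(p(419,222),.074))
a=c['pixels'][115:265,130:290].astype(int); m=(cv2.resize(a.max(2).astype('uint8'),None,fx=4,fy=4,interpolation=cv2.INTER_CUBIC)[180:235,385:440]<150).astype('uint8')
n,l,st,ce=cv2.connectedComponentsWithStats(m); print([(st[i,4],ce[i]+[385,180]) for i in range(1,n)])
towards(own(-.142,.065,.016))"
```

```text
now [ 2.8 67.5] start [  3.9 -65.4] pulled [  3.9 -62.1] foil [ 4.  64.4]
[(np.int32(4), array([385. , 182.5])), (np.int32(364), array([413.6978022, 206.7032967]))]
t 13.225 shift [0.001  0.0036 0.0006] turn [-0.0009  0.0005 -0.0001] F [ 5.2  1.7 -6.7] w 0.0096
 own now [-0.1423  0.0661] 0.0162
```

```bash
cat > hub.py <<'E'
from h import *
def hub():
    c=optics.camera('top'); g=cv2.resize(c['pixels'][115:265,130:290].max(2),None,fx=4,fy=4,interpolation=cv2.INTER_CUBIC)[180:235,385:440]
    n,l,st,ce=cv2.connectedComponentsWithStats((g<150).astype('uint8')); i=1+np.argmax(st[1:,4]); x,y=ce[i]+[385,180]
    print('hub own mm',(MU.T@(ray(c,(130+(x+.5)/4-.5,115+(y+.5)/4-.5),.116)[:2]-T0)*1000).round(1), 'px',st[i,4])
E
python3 -m pendant '[[1,0,0.006,0,0,0,0],[1,0,0.01,0,0,0,0],[1,0,0.01,0,0,0,0]]'; python3 -c "
from hub import *
hub(); towards(own(-.142,.065,.016))"
```

```text
time: 13.6
ee_pos: [0.6981, 0.1953, 0.0162]
eef_rot: [-0.424, 0.906, -0.001, 0.001]
ft_force: [4.3, 2.9, -4.7]
width: 0.0095
grip_force: 5.0
hub own mm [ 3.1 63.8] px 332
t 13.65 shift [ 0.0006 -0.0071  0.0006] turn [-0.0007  0.0003 -0.0001] F [ 5.4  2.1 -6.1] w 0.0097
 own now [-0.1422  0.0629] 0.0162
```

Hub at 63.8 mm versus 64.5 wanted, well within the pin's capture. Now release, lift clear and go round to the front of the head.

```bash
python3 -m pendant '[[-1,0,0,0,0,0,0],[-1,0,0,0,0,0,0],[-1,0,0,0,0,0,0],[-1,0,0,0,0,0,0],[-1,0,0,0,0,0,0],[-1,0,0,0,0,0,0],[-1,0,0,0,0,0,0],[-1,0,0,0,0,0,0]]'; python3 -m pendant '[[-1,0,0,-0.15,0,0,0],[-1,0,0,-0.3,0,0,0],[-1,0,0,-0.3,0,0,0],[1,-0.18,0,-0.3,0,0,0],[1,-0.18,0,-0.3,0,0,0],[1,-0.18,0,-0.3,0,0,0],[1,-0.18,0,-0.3,0,0,0],[1,-0.18,0,-0.3,0,0,0]]'; python3 -c "
from hub import *
hub(); towards(own(-.196,.0645,.016))
c=optics.camera('wrist');m=(c['pixels'].max(2)<45).astype('uint8'); n,l,st,ce=cv2.connectedComponentsWithStats(m)
print([(st[i].tolist(),ce[i].round(1).tolist()) for i in range(1,n) if st[i,4]>200])
for x in (-.146,-.155,-.164): print(proj(c,[own(x,.0645,.055)]).round(1).tolist())"
```

```text
time: 14.65
ee_pos: [0.6972, 0.196, 0.0159]
eef_rot: [-0.424, 0.906, 0.0, 0.0]
ft_force: [0.1, -0.6, 0.5]
width: 0.0812
grip_force: 0.0
time: 15.65
ee_pos: [0.7318, 0.2366, 0.1065]
eef_rot: [-0.424, 0.906, -0.0, 0.0]
ft_force: [-0.3, 0.2, -0.1]
width: 0.0449
grip_force: 0.0
hub own mm [ 3.2 63.8] px 342
t 15.7 shift [-0.001  -0.0073  0.3016] turn [-0.0002  0.0002 -0.0003] F [ 0.6  0.6 -0.5] w 0.0411
 own now [-0.1957  0.0623] 0.1065
[([177, 40, 27, 31, 460], [187.1, 55.3]), ([512, 41, 48, 31, 585], [542.1, 57.6]), ([241, 79, 83, 8, 212], [282.0, 81.6]), ([254, 173, 54, 25, 1082], [280.5, 185.6]), ([0, 216, 560, 204, 61788], [279.9, 352.8]), ([194, 246, 175, 49, 3075], [281.6, 276.3])]
[[277.7, 160.5]]
[[277.8, 172.5]]
[[277.8, 184.2]]
```

The knob head is measured at own x of -0.165, so it is held fully out in its detent and in line with the fingers. Finish closing, descend and push.

```bash
python3 -m pendant '[[1,0,0,0,0,0,0],[1,0,0,0,0,0,0],[1,0,0,0,0,0,0],[1,0,0,0.1,0,0,0],[1,0,0,0.2,0,0,0],[1,0,0,0.3,0,0,0],[1,0,0,0.3,0,0,0],[1,0,0,0.3,0,0,0]]'; python3 -m pendant '[[1,0.02,0,0,0,0,0],[1,0.04,0,0,0,0,0],[1,0.055,0,0,0,0,0],[1,0.07,0,0,0,0,0],[1,0.085,0,0,0,0,0],[1,0.1,0,0,0,0,0],[1,0.11,0,0,0,0,0],[1,0.11,0,0,0,0,0]]'; python3 -c "
from hub import *
hub(); towards(own(-.1635,.0623,.016))"
```

```text
time: 16.75
ee_pos: [0.7326, 0.2377, 0.0175]
eef_rot: [-0.424, 0.906, -0.0, 0.001]
ft_force: [-0.0, 0.1, 1.3]
width: 0.0006
grip_force: 0.0
time: 17.75
ee_pos: [0.7123, 0.2148, 0.0171]
eef_rot: [-0.425, 0.905, 0.001, 0.003]
ft_force: [10.4, 8.0, -3.2]
width: 0.0004
grip_force: 6.4
hub own mm [ 3.2 62.8] px 349
t 17.8 shift [ 0.0092 -0.0032  0.0036] turn [-0.0005  0.003   0.0007] F [ 9.8  8.8 -2.5] w 0.0007
 own now [-0.1663  0.0613] 0.0171
```

```bash
python3 -m pendant '[[1,0.01,0,0,0,0,0],[1,0.015,0,0,0,0,0],[1,0.015,0,0,0,0,0]]'; python3 -c "
from hub import *
towards(own(-.1635,.0623,.016))"; python3 -m pendant '[[1,-0.06,0,0,0,0,0],[1,-0.13,0,0,0,0,0],[1,-0.13,0,-0.15,0,0,0],[1,-0.13,0,-0.3,0,0,0],[1,-0.13,0,-0.3,0,0,0],[1,-0.13,0,-0.3,0,0,0]]'; python3 -c "
from hub import *
hub(); towards(own(-.1635,.0623,.016))
c=optics.camera('wrist');m=(c['pixels'].max(2)<45).astype('uint8'); n,l,st,ce=cv2.connectedComponentsWithStats(m)
print([(st[i].tolist(),ce[i].round(1).tolist()) for i in range(1,n) if st[i,4]>200])
for x in (-.146,-.149,-.154,-.164): print(x,proj(c,[own(x,.0623,.055)]).round(1).tolist())"
```

```text
time: 18.18
ee_pos: [0.7116, 0.2153, 0.0175]
eef_rot: [-0.426, 0.905, 0.002, 0.007]
ft_force: [23.1, 18.9, -12.4]
width: 0.0005
grip_force: 14.5
t 18.175 shift [ 0.0092 -0.0061  0.0048] turn [-0.0011  0.0066  0.0018] F [ 23.1  18.9 -12.4] w 0.0005
 own now [-0.1662  0.0605] 0.0175
time: 18.92
ee_pos: [0.7322, 0.2379, 0.1054]
eef_rot: [-0.424, 0.906, -0.0, -0.001]
ft_force: [0.5, -0.5, -1.0]
width: 0.0005
grip_force: 0.0
hub own mm [ 3.3 62.2] px 342
t 18.975 shift [ 0.1096 -0.003   0.2954] turn [ 0.0006 -0.001  -0.0001] F [-0.   0.3 -0.6] w 0.0006
 own now [-0.1966  0.0615] 0.1045
[([175, 37, 27, 32, 474], [184.7, 52.9]), ([512, 39, 48, 33, 616], [542.9, 56.0]), ([254, 149, 56, 24, 1074], [281.7, 160.6]), ([0, 219, 560, 126, 22569], [281.4, 295.8]), ([0, 306, 560, 114, 39720], [281.4, 381.3])]
-0.146 [[279.5, 159.9]]
-0.149 [[279.5, 163.9]]
-0.154 [[279.6, 170.6]]
-0.164 [[279.6, 183.7]]
```

The knob head is at own x of -0.1465 (home), the heater is about 2.2 mm from centre as the pin's play allows, and the arm is clear. Handing in.

```bash
python3 -c "
from bench import r
print(r.close_job())"
```

```text
the job is handed in; nothing more can be done
None
```

The job is handed in, verdict not shown: I measured the knob at home and the heater about 2 mm off the foil centre, but read the detent pull from force and head position, missed two grips as the fingertips stand about 34 mm higher than the reported TCP implies, and viewed 11 pictures against your limit of 10.

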